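Dip check of the heated bath, tip shown over the white tile

TASK

Slide the shutter of the bath's slanting dip tube fully open, then take the black-handled gauge rod from its cradle, push it down the tube until its collar stops against the tube's mouth, and draw it right out again. Finish by holding the rod still and level in the gripper, clear of everything else, with its tip over the middle of the white tile and about 10 cm above it, ready to be read; the program ends while still holding it there and nothing is put down. Leave the shutter open and do not shift or knock over the two glass flasks and the jar.

Things in the scene. Friction and masses are not known exactly. Their poses are not given: they have to be found in the camera images.
- port_mouth (a point): Centre of the open upper end of the steel dip tube on the bath, 160 mm above the table. Tube: straight, open, 120 mm long, 32 mm outer, 16 mm inner diameter, rising 30 degrees away from the bath. z axis: along the tube, outward and up (the rod goes in along -z); x axis: level, along the shutter's track (the shutter opens towards -x); y axis leans up.
- bath: White heated bath, 220 x 200 mm, 166 mm high with its lid grip, fixed for the run; origin under its centre. The dip tube slants up out of its -y side. An aluminium track frame lies flush with the tube's mouth: in the axes of port_mouth it spans x from +24 to -89 mm and y from -28 to +28 mm; its lower lip stands 7 mm proud.
- shutter (a joint): Shutter travel along its track in m: 0 = centred over the tube's mouth (shut), 0.060 = fully open, at its stop. It moves towards -x of port_mouth against about 1.5 N of friction and stays where it is left. Its steel plate (40 mm wide, 4 mm thick, outer face 5 mm in front of the mouth) blocks the rod until slid aside.
- shutter_top (a point): Centre of the top of the shutter's grip: an upright black post, 16 x 16 mm, 50 mm tall, standing vertically on the shutter's plate, its sides along and across the track. This point is 50 mm above the post's foot and moves with the shutter.
- rod_grip (a point): Centre of the gauge rod's handle, on the rod's axis: a black bar 100 mm long, 16 wide, 18 high. x axis along the rod towards the tip, z up as it lies. Ahead of the handle a round collar (26 mm diameter, 10 thick), then a steel stem (9 mm diameter, 100 long). About 160 g; centre of mass about 25 mm towards the tip. It lies level, its axis 60 mm above the table.
- rod_collar (a point): Centre of the front face of the rod's collar, the face that stops against the tube's mouth: on the rod's axis, 60 mm from rod_grip towards the tip.
- rod_tip (a point): Tip of the rod's stem, on its axis, 160 mm from rod_grip and 100 mm from the collar's face. x axis along the rod, pointing out of the tip.
- cradle: Grey rod cradle, fixed for the run: base 175 x 60 x 10 mm; origin on the table below the handle's centre, x axis along the rod towards the tip. Two open-topped forks 10 mm thick carry the rod: one 40 mm behind the handle's centre, one 95 mm ahead of it; cheeks up to 64 mm above the table, 30 mm across. The rod lifts straight out.
- tile_top (a point): Centre of the top face of the white ceramic tile lying on the table, 100 x 100 x 8 mm, fixed for the run.
- flask_a_mid (a point): Centre (52 mm up) of a conical glass flask, 104 mm tall, 72 mm across its foot, standing loose on the table. Leave it alone.
- flask_b_mid (a point): Centre (52 mm up) of a second, identical conical flask. Leave it alone.
- jar_mid (a point): Centre (42 mm up) of a white jar with black cap, 56 mm diameter, 85 mm tall, standing loose on the table. Leave it alone.
Mind the look-alikes: they are no part of the job. There is more than one size of the part that bears rod_grip; the job needs the smaller.

How it is judged:
By the outcome, as a careful person would: the job done as asked, in the order asked, and still so for the second after the job is handed in, while the arm keeps its last pose, push and grip.
It also fails if it takes over 64 s, if anything falls off the work surface, if the arm or the gripper's body presses on something with over 40 N, if the wrist force passes 120 N, or if a joint passes its speed limit or range.

ROBOT

A 7-joint arm with a two-finger parallel gripper is mounted at the origin on the work surface. World frame = base frame: x ahead of the robot, y to its left, z up, the work surface at z = 0. Lengths are in m, angles in rad, forces in N, time in s.
With the tool pointing down it reaches from about 0.4 to 0.9 m from the base axis. Payload 5.6 kg.
Tool frame: the origin (TCP) lies between the finger pads; the fingertips stand 22 mm ahead of it and the grasp point (between the pads) lies 3 mm ahead of it; z points along the fingers, y is the line along which they close (so a half turn about z gives the same grasp; the last joint's range is limited). The gripper opens to 92 mm and grips with 3 to 60 N. Pads are 20 mm wide; open, the fingers measure 128 mm over their backs; the gripper's body (75 mm by 189 mm) begins 69 mm behind the grasp point.
Start: joints at [1.061, 0.468, -0.012, 1.603, 0.006, 1.071, -0.056], TCP at [0.292, -0.58, 0.237] pointing down, gripper open.
Joint ranges: [-2.53, 2.53], [-0.31, 2.02], [-1.57, 1.55], [0.28, 2.44], [-1.29, 4.43], [0.15, 1.84], [-2.92, 2.92]. Speed limits (rad/s): [2.57, 2.57, 3.14, 3.14, 3.14, 3.14, 3.14].

INTERFACE

Orientations are given as a 3x3 rotation matrix whose columns are the frame's x, y, z axes.
In Python, from plant import robot, camera, camera_info gives the robot as it stands.
- The arm moves only by the tool arm_command, never from a script. Its argument "moves" is a list of rows, each a list of 7 numbers: the turn, a rotation vector about the world's x, y, z in degrees, then the shift along the world's x, y, z in mm, then the finger opening in mm, from 0 to 91.9. In form: [[wx, wy, wz, x, y, z, claw], ...]. A call has 1 to 8 rows; each row shifts and turns the commanded pose from where the row before left it; what a row does not reach is not made up. A row lasts 1/12 s, in which the tool goes at most 41.7 mm and 7.16 degrees, less where a joint would pass 70% of its speed; a pose out of reach is approached as far as the arm can. A call with a gripper value outside its range is refused whole. The fingers move at their own pace and stop on an object; "newtons" is the grip in N (left out, the last holds). Time passes only in rows, so rows that do not move let the fingers close. It gives the time, the measured TCP pose, the force, the opening and the grip force at its end, in the units of the state.
- robot.state(): the state, without advancing time (a new reading comes with each control period).
- camera(name): name is "side" or "top" or "wrist"; returns the picture (400x640x3 uint8, red, green, blue); there is no depth.
- camera_info(name): a dict with "mtx" (3x3 intrinsics, pixels), "R" (3x3) and "t" (3): a world point X has camera coordinates R X + t; the wrist camera has in their place "hand_eye" (4x4, takes a point from camera to tool coordinates, whose origin is the TCP and whose axes are the flange's). Camera axes: x right, y down, z forward; pixel columns grow to the right and rows downward; lengths in m; the calibration is good to about 2 mm. A picture is of the moment at which its call begins: read the wrist's pose just before it. camera_info takes no time and is no camera call.
- robot.hand_in(): hands the job in; it is judged then, once.
The state is a dict: "time_s": time; "qpos": joint angles; "joint_vel": joint speeds; "tau": joint torques, N m; "position": TCP position; "eef_rot": TCP orientation; "ft_force": force on the tool from outside, world axes, zero at the start; "ft_torque": the same for the moment, N m; "opening": finger opening in m; "gripper_force": force on a finger pad.
Only numpy, scipy, OpenCV 4.12 (cv2) and the standard library are available. Lean on these libraries where they do the work, as an engineer would, in place of code of your own. Each camera call takes 0.05 s, during which the arm holds its last target. There are 200 camera calls.

## Working session

There is one attempt and no reset: what is moved stays moved. The work goes in short steps, Python scripts to look and compute and a tool call to move; the robot and the scene stay as the last step left them, time stands still between calls to the robot, and variables do not carry over. Pictures are saved under pics/ and viewed, at most 10 in all, crops included, and the job is handed in when it is done.

Besides the shell and the picture viewer there is one more tool, called after "Emit:" as name(argument=value, ...) on one line, values as JSON. arm_command: Moves the arm, as the interface text tells. Its arguments: {"type":"object","properties":{"moves":{"type":"array","items":{"type":"array","items":{"type":"number"}}},"newtons":{"type":"number"}},"required":["moves"]}

```bash
mkdir -p pics; ls; python3 - <<'E'
from plant import robot, camera, camera_info
import cv2
for n in ["side","top"]:
    cv2.imwrite(f"pics/{n}0.png",camera(n)[:,:,::-1])
    i=camera_info(n);print(n,i)
print(camera_info("wrist")); print(robot.state())
E
```

```text
pics
side {'mtx': array([[410.64496909,   0.        , 319.8761119 ],
       [  0.        , 410.64496909, 207.03139463],
       [  0.        ,   0.        ,   1.        ]]), 'R': array([[-0.98731081, -0.15878787, -0.00194514],
       [-0.08575849,  0.54345812, -0.83504416],
       [ 0.13365199, -0.82428131, -0.55017948]]), 't': array([0.44197147, 0.17876567, 1.10256895])}
top {'mtx': array([[365.69738065,   0.        , 317.64460232],
       [  0.        , 365.69738065, 196.92602683],
       [  0.        ,   0.        ,   1.        ]]), 'R': array([[ 0.00613136, -0.99980212,  0.01892421],
       [-0.99533395, -0.00792415, -0.09616409],
       [ 0.09629502, -0.01824629, -0.99518558]]), 't': array([-0.0655431 ,  0.4550617 ,  1.22143551])}
{'mtx': array([[349.35205626,   0.        , 318.48038214],
       [  0.        , 349.35205626, 199.72608799],
       [  0.        ,   0.        ,   1.        ]]), 'hand_eye': array([[ 1.86388647e-04, -9.70227620e-01, -2.42194821e-01,
         6.85038290e-02],
       [ 9.99999961e-01,  2.31506545e-04, -1.57829155e-04,
         3.92270555e-05],
       [ 2
[... 282 characters left out ...]
5627215]), 'joint_vel': array([-0.00121094, -0.00233756, -0.00056289, -0.00193106,  0.0002435 ,
        0.00095359,  0.00053484]), 'tau': array([ 1.37228617e-03, -5.21649599e+01, -1.20853973e-02, -2.44366497e+01,
       -5.66745352e-02,  1.40672748e-02,  6.64670324e-05]), 'position': array([ 0.29223877, -0.58007333,  0.2357587 ]), 'eef_rot': array([[ 8.93026726e-01,  4.50002878e-01, -8.23161206e-04],
       [ 4.50003609e-01, -8.93025751e-01,  1.32618504e-03],
       [-1.38317068e-04, -1.55474420e-03, -9.99998782e-01]]), 'ft_force': array([-0.57978777,  0.28204145, -0.72895031]), 'ft_torque': array([ 0.02049807,  0.00280741, -0.00286855]), 'gripper_force': 0.0, 'opening': 0.09173820800728409}
```

View pics/side0.png

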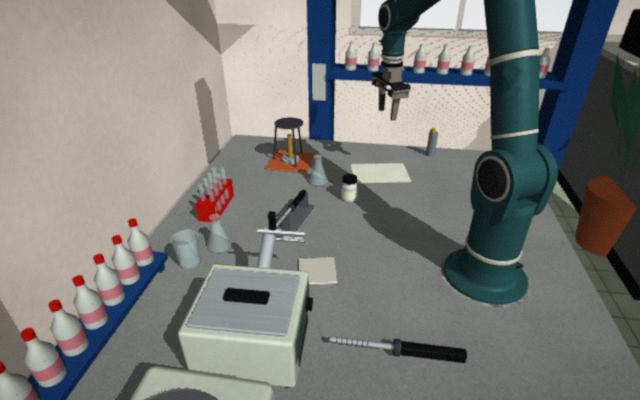

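View pics/top0.png

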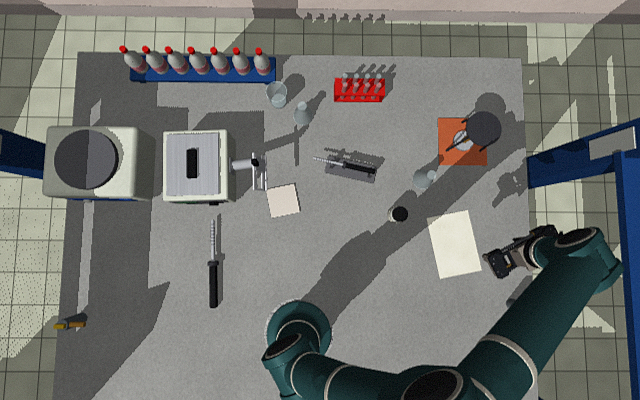

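Side view: bath at (245,320), tube (267,245), shutter post about (272,220), cradle rod (290,205), large rod on the table (400,348), tile (318,270), flasks (218,235) and (317,170), jar (349,188). Top view: bath (198,167), tube mouth about (258,165), cradle rod (350,165), large rod (213,265), tile (283,200). Rod candidates are the one on the table at top (213,265), the larger, and the one in the cradle at top (350,165), the smaller, which I choose. Next I check that in close crops.

```bash
python3 - <<'E'
import cv2
t=cv2.imread("pics/top0.png");s=cv2.imread("pics/side0.png")
cv2.imwrite("pics/tc.png",cv2.resize(t[125:225,225:385],None,fx=5,fy=5,interpolation=cv2.INTER_CUBIC))
cv2.imwrite("pics/sc.png",cv2.resize(s[180:290,220:350],None,fx=5,fy=5,interpolation=cv2.INTER_CUBIC))
E
```

```text
(no output)
```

View pics/tc.png

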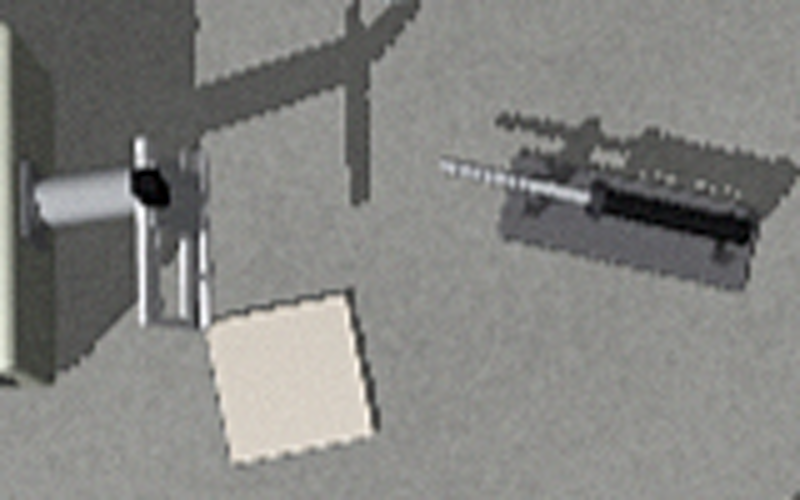

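View pics/sc.png

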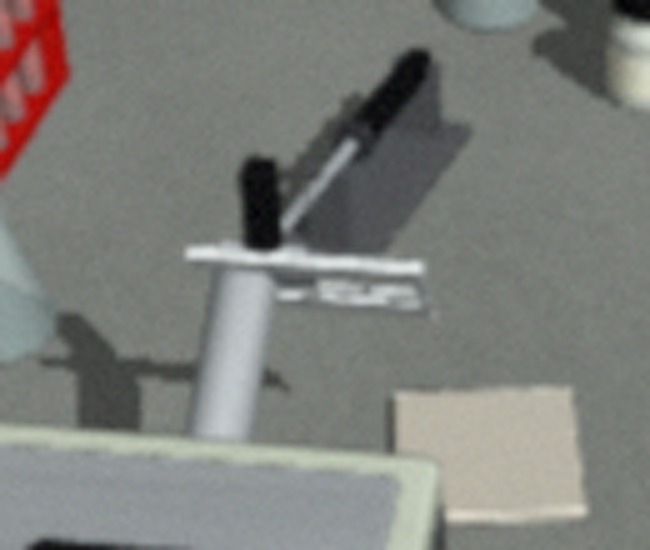

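Top crop: post top about (150,178), frame from (140,140) to (143,325), tile corners (208,325), (350,290), (376,432), (236,465), rod tip (445,163), collar (595,195), handle end (752,231). The cradle rod has the plain shape described, so it is the right one. Side crop: post top (262,160), frame top edge (190,252) to (422,266).

```bash
cat > h.py <<'E'
from plant import robot, camera, camera_info
import numpy as np, cv2
def cam(name,st=None):
    i=camera_info(name)
    if name!="wrist": return i["mtx"],i["R"],i["t"]
    H=np.eye(4);H[:3,:3]=st["eef_rot"];H[:3,3]=st["position"]
    M=np.linalg.inv(H@i["hand_eye"]);return i["mtx"],M[:3,:3],M[:3,3]
def ray(c,p):
    K,R,t=c;d=R.T@np.linalg.inv(K)@np.array([p[0],p[1],1.]);return -R.T@t,d/np.linalg.norm(d)
def onz(c,p,z):
    o,d=ray(c,p);return o+d*(z-o[2])/d[2]
def tri(rs):
    A=sum(np.eye(3)-np.outer(d,d) for o,d in rs);b=sum((np.eye(3)-np.outer(d,d))@o for o,d in rs);return np.linalg.solve(A,b)
def proj(c,X):
    K,R,t=c;q=K@(R@np.asarray(X)+t);return q[:2]/q[2]
E
python3 - <<'E'
from h import *
np.set_printoptions(precision=4,suppress=True)
T=cam("top");S=cam("side")
tc=lambda u,v:(225+u/5,125+v/5); sc=lambda u,v:(220+u/5,180+v/5)
tip=onz(T,tc(445,163),.06);end=onz(T,tc(752,231),.06);col=onz(T,tc(597,195),.06)
print("tip",tip,"end",end,"len",np.linalg.norm(tip-end),"col",col,np.linalg.norm(tip-col),"ang",np.degrees(np.arctan2(*(tip-end)[1::-1])))
print("tip tri",tri([ray(T,tc(445,163)),ray(S,sc(285,232))]))
print("end tri",tri([ray(T,tc(752,231)),ray(S,sc(420,52))]))
c=[onz(T,tc(*p),.008) for p in [(208,325),(350,290),(376,432),(236,465)]]
print("tile",np.mean(c,0),[np.linalg.norm(c[i]-c[i-1]) for i in range(4)])
for z in (.2,.21,.22): print("post",z,onz(T,tc(148,175),z),onz(S,sc(260,162),z))
print("post tri",tri([ray(T,tc(148,175)),ray(S,sc(260,162))]))
# frame upper edge
for p,q in [((140,140),(190,252)),((143,325),(422,266))]:
    print("frame",tri([ray(T,tc(*p)),ray(S,sc(*q))]),onz(T,tc(*p),.185),onz(S,sc(*q),.185))
print("tube axis",onz(T,tc(37,205),.11),onz(T,tc(130,192),.155))
E
```

```text
tip [ 0.5835 -0.0487  0.06  ] end [ 0.5395 -0.2536  0.06  ] len 0.2095259139311397 col [ 0.5628 -0.1501  0.06  ] 0.10353104464510793 ang 77.89385530291666
tip tri [ 0.5828 -0.0489  0.0555]
end tri [ 0.5405 -0.2537  0.0589]
tile [0.4435 0.0545 0.008 ] [np.float64(0.0983175850277706), np.float64(0.10046015078211067), np.float64(0.09975815651770034), np.float64(0.0980890036146938)]
post 0.2 [0.5457 0.1265 0.2   ] [0.5502 0.0891 0.2   ]
post 0.21 [0.5437 0.125  0.21  ] [0.5457 0.1033 0.21  ]
post 0.22 [0.5417 0.1234 0.22  ] [0.5413 0.1175 0.22  ]
post tri [0.5404 0.1227 0.2237]
frame [0.5725 0.1356 0.1772] [0.5698 0.1341 0.185 ] [0.57   0.1455 0.185 ]
frame [0.4612 0.131  0.1786] [0.4588 0.1298 0.185 ] [0.4611 0.1392 0.185 ]
tube axis [0.5435 0.2104 0.11  ] [0.5439 0.1443 0.155 ]
```

Emit:
arm_command(moves=[[0, 0, 7, 13, 37, 12, 91], [0, 0, 7, 13, 37, 12, 91], [0, 0, 7, 13, 37, 12, 91], [0, 0, 7, 13, 37, 12, 91], [0, 0, 7, 13, 37, 12, 91], [0, 0, 7, 13, 37, 12, 91], [0, 0, 7, 13, 37, 12, 91], [0, 0, 7, 13, 37, 12, 91]], newtons=20)

```text
time_s: 0.77
position: [0.3965, -0.2825, 0.333]
eef_rot: [[0.12, 0.993, -0.0], [0.993, -0.12, -0.0], [-0.0, -0.0, -1.0]]
ft_force: [1.1, -0.9, 1.0]
opening: 0.0912
gripper_force: 0.0
```

Emit:
arm_command(moves=[[0, 0, 5, 16, 35, 0, 91], [0, 0, 5, 16, 35, 0, 91], [0, 0, 0, 16, 35, 0, 91], [0, 0, 0, 16, 35, 0, 91], [0, 0, 0, 16, 35, 0, 91], [0, 0, 0, 16, 35, 0, 91], [0, 0, 0, 16, 35, 0, 91], [0, 0, 0, 16, 35, 0, 91]])

```text
time_s: 1.43
position: [0.5247, -0.0028, 0.3325]
eef_rot: [[-0.047, 0.999, -0.0], [0.999, 0.047, -0.0], [-0.0, -0.0, -1.0]]
ft_force: [-0.0, -0.8, 0.2]
opening: 0.0908
gripper_force: 0.0
```

Emit:
arm_command(moves=[[0, 0, 0, 8, 38, 0, 91], [0, 0, 0, 8, 38, 0, 91], [0, 0, 0, 0, 0, 0, 91], [0, 0, 0, 0, 0, 0, 91]])

```text
time_s: 1.77
position: [0.5401, 0.0742, 0.3321]
eef_rot: [[-0.053, 0.999, -0.001], [0.999, 0.053, 0.001], [0.001, -0.001, -1.0]]
ft_force: [1.0, 0.4, -0.9]
opening: 0.0906
gripper_force: 0.0
```

```bash
python3 - <<'E'
from h import *
s=robot.state();im=camera("wrist")
print(s["position"],s["eef_rot"],s["time_s"]);np.savez("w1.npz",p=s["position"],R=s["eef_rot"])
c=cam("wrist",s);print(proj(c,[.541,.123,.215]),proj(c,[.5725,.1356,.18]),proj(c,[.5835,-.0487,.06]))
cv2.imwrite("pics/w1.png",im[:,:,::-1])
E
```

```text
[0.5400957  0.07415286 0.33212619] [[-5.31831129e-02  9.98584256e-01 -1.01992665e-03]
 [ 9.98584437e-01  5.31839101e-02  7.71146568e-04]
 [ 8.24298509e-04 -9.77470901e-04 -9.99999183e-01]] 1.7667
[322.34456026 139.18675605] [360.27311015 123.04640499] [346.56719062 265.80985089]
```

View pics/w1.png

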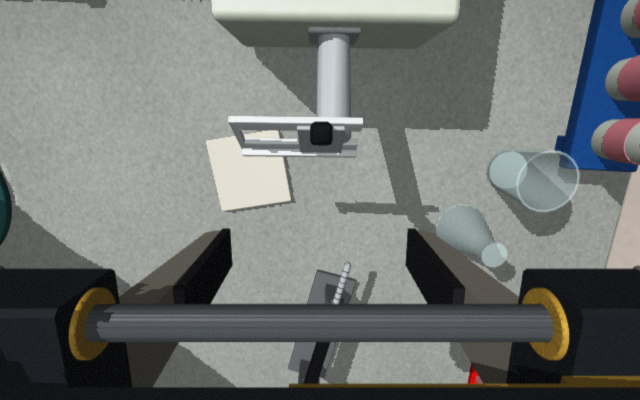

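Wrist view: post top near (321,133), frame upper edge (230,119)–(362,120), tube from (333,40) to (334,115), tile (250,170), cradle rod tip (347,265). I'll take one enlarged crop of the port.

```bash
python3 - <<'E'
import cv2
t=cv2.imread("pics/w1.png")
cv2.imwrite("pics/w1c.png",cv2.resize(t[20:165,220:380],None,fx=4,fy=4,interpolation=cv2.INTER_CUBIC))
E
```

```text
(no output)
```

View pics/w1c.png

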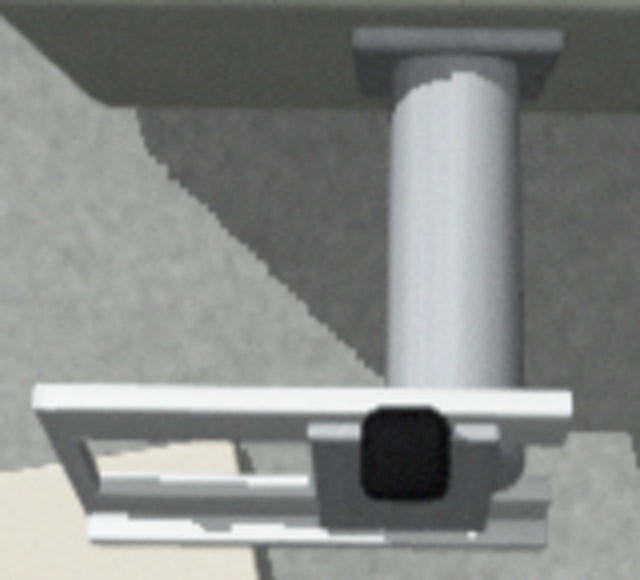

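```bash
python3 - <<'E'
from h import *
np.set_printoptions(precision=4,suppress=True)
d=np.load("w1.npz");c=cam("wrist",{"position":d["p"],"eef_rot":d["R"]})
f=lambda u,v:(220+u/4,20+v/4)
z=.160+.028*np.cos(np.pi/6)
r=onz(c,f(572,415),z);l=onz(c,f(36,408),z);x=(r-l)/np.linalg.norm(r-l);a=np.arctan2(x[1],x[0])
print("frame",r,l,np.linalg.norm(r-l),np.degrees(a))
h=np.array([-x[1],x[0],0]);y=h*.5+np.array([0,0,np.cos(np.pi/6)])
m=r-.024*x-.028*y;m2=l+.089*x-.028*y;print("mouth",m,m2,"z",np.cross(x,y))
for zz in(.205,.213,.22):print("post",zz,onz(c,f(404,451),zz))
# tube top line (silhouette edges) : axis px at two places
for v,dist in((385,.015),(110,.100)):
    zc=.16-dist*.5; e=[onz(c,f(u,v),zc) for u in ((388,522) if v==385 else (391,518))];print("axis",np.mean(e,0),np.linalg.norm(e[0]-e[1]))
print("lid edge ang",[onz(c,q,.15) for q in (f(0,5),f(640,3))])
# tile from wrist
w=[onz(c,p,.008) for p in((207,140),(278,131),(291,200),(222,210))];print("tile",np.mean(w,0))
print("rod tip",onz(c,(347.5,263.5),.06))
E
```

```text
frame [0.5743 0.1352 0.1842] [0.4634 0.1307 0.1842] 0.11100719703267475 2.331885771609368
mouth [0.5509 0.1203 0.16  ] [0.5529 0.1204 0.16  ] z [ 0.0352 -0.8653  0.5   ]
post 0.205 [0.5398 0.1272 0.205 ]
post 0.213 [0.5397 0.1276 0.213 ]
post 0.22 [0.5397 0.128  0.22  ]
axis [0.551  0.1398 0.1525] 0.03057935747160725
axis [0.5484 0.2053 0.11  ] 0.031297970043324776
lid edge ang [array([0.4477, 0.2143, 0.15  ]), array([0.5859, 0.222 , 0.15  ])]
tile [0.4467 0.06   0.008 ]
rod tip [ 0.5845 -0.0454  0.06  ]
```

Emit:
arm_command(moves=[[0, 0, -0.7, 0, 26, 0, 91], [0, 0, 0, 0, 26, 0, 91], [0, 0, 0, 0, 0, -39, 91], [0, 0, 0, 0, 0, -39, 91], [0, 0, 0, 0, 0, -39, 91], [0, 0, 0, 0, 0, 0, 10], [0, 0, 0, 0, 0, 0, 10], [0, 0, 0, 0, 0, 0, 10]], newtons=15)

```text
time_s: 2.48
position: [0.5418, 0.1228, 0.2175]
eef_rot: [[-0.034, 0.999, 0.002], [0.999, 0.034, 0.0], [0.0, 0.002, -1.0]]
ft_force: [0.4, -0.2, 0.3]
opening: 0.0732
gripper_force: 0.0
```

Emit:
arm_command(moves=[[0, 0, 0, 0, 0, 0, 10], [0, 0, 0, 0, 0, 0, 10], [0, 0, 0, 0, 0, 0, 10], [0, 0, 0, 0, 0, 0, 10]])

```text
time_s: 2.82
position: [0.541, 0.1235, 0.2168]
eef_rot: [[-0.035, 0.999, 0.002], [0.999, 0.035, 0.0], [-0.0, 0.002, -1.0]]
ft_force: [0.2, -0.5, -0.0]
opening: 0.0463
gripper_force: 0.0
```

Emit:
arm_command(moves=[[0, 0, 0, 0, 0, 0, 10], [0, 0, 0, 0, 0, 0, 10], [0, 0, 0, 0, 0, 0, 10], [0, 0, 0, 0, 0, 0, 10], [0, 0, 0, 0, 0, 0, 10], [0, 0, 0, 0, 0, 0, 10]])

```text
time_s: 3.32
position: [0.5403, 0.1236, 0.2155]
eef_rot: [[-0.036, 0.999, -0.0], [0.999, 0.036, -0.0], [-0.0, -0.0, -1.0]]
ft_force: [-0.5, -0.0, 0.9]
opening: 0.016
gripper_force: 15.0
```

Emit:
arm_command(moves=[[0, 0, 0, -10, -0.4, 0, 10], [0, 0, 0, -10, -0.4, 0, 10], [0, 0, 0, -10, -0.4, 0, 10], [0, 0, 0, -10, -0.4, 0, 10], [0, 0, 0, -6, -0.2, 0, 10], [0, 0, 0, -2, 0, 0, 10], [0, 0, 0, 0, 0, 0, 10]])

```text
time_s: 3.9
position: [0.4912, 0.1216, 0.2155]
eef_rot: [[-0.036, 0.999, -0.001], [0.999, 0.036, -0.001], [-0.001, -0.001, -1.0]]
ft_force: [-1.2, -0.1, -1.1]
opening: 0.016
gripper_force: 15.0
```

Emit:
arm_command(moves=[[0, 0, 0, -2, 0, 0, 10], [0, 0, 0, -2, 0, 0, 10], [0, 0, 0, 0, 0, 0, 10]])

```text
time_s: 4.15
position: [0.4904, 0.1215, 0.2156]
eef_rot: [[-0.035, 0.999, 0.004], [0.999, 0.035, 0.001], [0.001, 0.004, -1.0]]
ft_force: [7.2, 0.2, -7.3]
opening: 0.0157
gripper_force: 15.0
```

Emit:
arm_command(moves=[[0, 0, 0, 0, 0, 0, 90], [0, 0, 0, 0, 0, 0, 90], [0, 0, 0, 0, 0, 0, 90], [0, 0, 0, 0, 0, 0, 90], [0, 0, 0, 0, 0, 20, 90], [0, 0, 0, 0, 0, 40, 90], [0, 0, 0, 10, -38, 10, 90], [0, 0, 0, 10, -38, 0, 90]])

```text
time_s: 4.82
position: [0.5101, 0.0477, 0.2896]
eef_rot: [[-0.042, 0.999, 0.007], [0.999, 0.042, 0.001], [0.0, 0.007, -1.0]]
ft_force: [0.6, -0.8, -0.5]
opening: 0.0674
gripper_force: 0.0
```

Emit:
arm_command(moves=[[0, 0, -1.8, 4, -36, -4, 90], [0, 0, -1.8, 4, -36, -4, 90], [0, 0, -1.8, 4, -36, -4, 90], [0, 0, -1.8, 4, -36, -4, 90], [0, 0, -1.8, 4, -36, -4, 90], [0, 0, -1.8, 4, -36, -4, 90], [0, 0, -1.8, 4, -36, -4, 90], [0, 0, -1.8, 4, -36, -4, 90]])

```text
time_s: 5.48
position: [0.5403, -0.2439, 0.2535]
eef_rot: [[0.215, 0.977, -0.0], [0.977, -0.215, -0.0], [-0.0, -0.0, -1.0]]
ft_force: [0.5, -0.2, -0.6]
opening: 0.0903
gripper_force: 0.0
```

Emit:
arm_command(moves=[[0, 0, 0, 0, 0, 0, 90], [0, 0, 0, 0, 0, 0, 90]])

```text
time_s: 5.65
position: [0.5397, -0.2445, 0.2527]
eef_rot: [[0.218, 0.976, -0.001], [0.976, -0.218, 0.001], [0.0, -0.002, -1.0]]
ft_force: [0.3, 0.7, 0.3]
opening: 0.0904
gripper_force: 0.0
```

```bash
python3 - <<'E'
from h import *
s=robot.state();im=camera("wrist")
print(s["position"],s["eef_rot"],s["time_s"]);np.savez("w2.npz",p=s["position"],R=s["eef_rot"])
c=cam("wrist",s)
for p in ([.584,-.047,.06],[.5714,-.1064,.06],[.550,-.204,.06]):print(proj(c,p))
cv2.imwrite("pics/w2.png",im[:,:,::-1])
E
```

```text
[ 0.53970145 -0.24450295  0.25273339] [[ 2.18234777e-01  9.75895196e-01 -1.46551502e-03]
 [ 9.75896278e-01 -2.18234231e-01  5.24674739e-04]
 [ 1.92202013e-04 -1.54469293e-03 -9.99998788e-01]] 5.65
[318.41005407 -49.2573154 ]
[319.14469274  28.13653534]
[319.50829467 140.85423223]
```

View pics/w2.png

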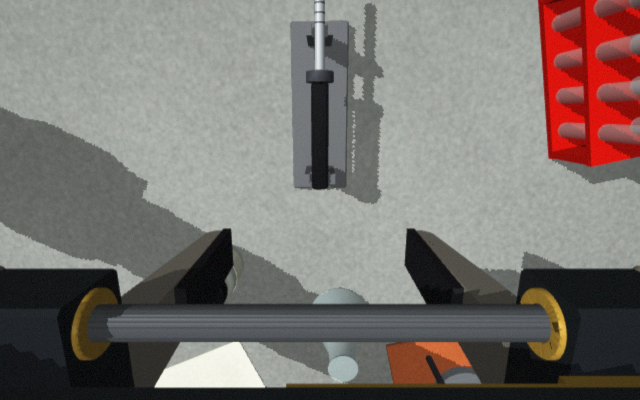

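Wrist view: handle from (319,82) to (319,188), collar (320,76), stem straight up the image, so the yaw matches.

```bash
python3 - <<'E'
from h import *
d=np.load("w2.npz");c=cam("wrist",{"position":d["p"],"eef_rot":d["R"]})
a=onz(c,(319.5,83),.069);b=onz(c,(319.5,188),.069);m=(a+b)/2
print(a,b,np.linalg.norm(a-b),"centre",m, "move",(m-d["p"])*1000)
E
```

```text
[ 0.56138625 -0.15282706  0.069     ] [ 0.540299   -0.24752073  0.069     ] 0.0970132107129576 centre [ 0.55084262 -0.20017389  0.069     ] move [  11.14117032   44.32906119 -183.73338783]
```

Emit:
arm_command(moves=[[0, 0, 0, 6, 22, 0, 90], [0, 0, 0, 5, 21, -10, 90], [0, 0, 0, 0, 0, -38, 90], [0, 0, 0, 0, 0, -38, 90], [0, 0, 0, 0, 0, -38, 90], [0, 0, 0, 0, 0, -38, 90], [0, 0, 0, 0, 0, -28, 90], [0, 0, 0, 0, 0, 0, 10]], newtons=45)

```text
time_s: 6.37
position: [0.5477, -0.1958, 0.0585]
eef_rot: [[0.211, 0.977, -0.009], [0.978, -0.211, 0.004], [0.002, -0.01, -1.0]]
ft_force: [-1.1, 0.6, 0.3]
opening: 0.0852
gripper_force: 0.0
```

Emit:
arm_command(moves=[[0, 0, 0, 0, 0, 0, 10], [0, 0, 0, 0, 0, 0, 10], [0, 0, 0, 0, 0, 0, 10], [0, 0, 0, 0, 0, 0, 10], [0, 0, 0, 0, 0, 0, 10], [0, 0, 0, 0, 0, 0, 10], [0, 0, 0, 0, 0, 0, 10], [0, 0, 0, 0, 0, 0, 10]])

```text
time_s: 7.03
position: [0.5515, -0.1995, 0.0639]
eef_rot: [[0.214, 0.977, 0.0], [0.977, -0.214, -0.0], [-0.0, 0.0, -1.0]]
ft_force: [0.5, -0.3, -1.0]
opening: 0.0319
gripper_force: 0.0
```

Emit:
arm_command(moves=[[0, 0, 0, 0, 0, 0, 10], [0, 0, 0, 0, 0, 0, 10], [0, 0, 0, 0, 0, 0, 10], [0, 0, 0, 0, 0, 0, 10], [0, 0, 0, 0, 0, 0, 10]])

```text
time_s: 7.45
position: [0.5513, -0.1993, 0.0635]
eef_rot: [[0.214, 0.977, -0.0], [0.977, -0.214, -0.0], [-0.0, -0.0, -1.0]]
ft_force: [-0.4, 0.0, 1.2]
opening: 0.0154
gripper_force: 45.0
```

Emit:
arm_command(moves=[[0, 0, 0, 0, 0, 20, 10], [0, 0, 0, 0, 0, 39, 10], [0, 0, 0, 0, 0, 39, 10], [0, 0, 0, 0, 0, 39, 10], [0, 0, 0, 0, 0, 39, 10], [0, 0, 0, 0, 0, 39, 10], [0, 0, 4.9, 0, 0, 0, 10], [0, 0, 4.9, 0, 0, 0, 10]])

```text
time_s: 8.12
position: [0.5527, -0.1995, 0.2816]
eef_rot: [[0.041, 0.999, 0.005], [0.999, -0.041, -0.002], [-0.002, 0.005, -1.0]]
ft_force: [-1.1, -0.7, -3.4]
opening: 0.0157
gripper_force: 45.0
```

Emit:
arm_command(moves=[[0, 0, 4.9, 1, 18, -2, 10], [-6, -0.24, 0, 1, 18, -2, 10], [-6, -0.24, 0, 1, 18, -2, 10], [-6, -0.24, 0, 1, 18, -2, 10], [-6, -0.24, 0, 1, 18, -2, 10], [-6, -0.24, 0, 1, 18, -2, 10], [0, 0, 0, 0, 10, -2, 10], [0, 0, 0, 0, 0, 0, 10]])

```text
time_s: 8.78
position: [0.5573, -0.0757, 0.2628]
eef_rot: [[-0.044, 0.999, 0.022], [0.866, 0.049, -0.497], [-0.497, -0.003, -0.868]]
ft_force: [0.9, 0.9, -1.0]
opening: 0.0155
gripper_force: 45.0
```

Emit:
arm_command(moves=[[0, 0, 0, 0, 0, 0, 10], [0, 0, 0, 0, 0, 0, 10]])

```text
time_s: 8.95
position: [0.5574, -0.0832, 0.2647]
eef_rot: [[-0.033, 0.999, 0.018], [0.865, 0.038, -0.5], [-0.5, -0.001, -0.866]]
ft_force: [0.6, -0.5, -1.7]
opening: 0.0156
gripper_force: 45.0
```

```bash
python3 - <<'E'
from h import *
s=robot.state();print(s["position"],s["qpos"],s["ft_force"]);print(s["eef_rot"])
S=cam("side");T=cam("top");a=camera("side");b=camera("top");s2=camera("wrist")
np.savez("w3.npz",p=s["position"],R=s["eef_rot"])
for n,i in(("side3",a),("top3",b),("w3",s2)):cv2.imwrite(f"pics/{n}.png",i[:,:,::-1])
f=cv2.INTER_CUBIC
A=cv2.resize(a[160:260,240:330],None,fx=4.4,fy=4.4,interpolation=f);B=cv2.resize(b[125:215,235:315],None,fx=4.4,fy=4.4,interpolation=f)
h=max(A.shape[0],B.shape[0]);P=lambda i:cv2.copyMakeBorder(i,0,h-i.shape[0],0,0,0)
cv2.imwrite("pics/c3.png",np.hstack([P(A),P(B)])[:,:,::-1]);print(A.shape,B.shape)
p=s["position"];R=s["eef_rot"];tip=p+.0035*R[:,2]+.159*R[:,0];print("tip",tip,proj(S,tip),proj(T,tip))
m=np.array([.5505,.120,.16]);print("mouth",proj(S,m),proj(T,m))
E
```

```text
[ 0.55737601 -0.0831512   0.26465695] [ 0.15802843  0.36587399 -0.42790733  1.82667772  0.71335704  1.21203372
 -0.55479459] [ 0.61657147 -0.49272249 -1.73854859]
[[-3.31185196e-02  9.99280817e-01  1.84665213e-02]
 [ 8.65189588e-01  3.79145013e-02 -5.00009467e-01]
 [-5.00350018e-01 -5.82531377e-04 -8.65823030e-01]]
(440, 396, 3) (396, 352, 3)
tip [0.5521748  0.05266392 0.18207092] [275.37843837 210.21042209] [280.36510686 159.2792539 ]
mouth [269.68349584 233.25231724] [258.79398104 161.04491113]
```

View pics/c3.png

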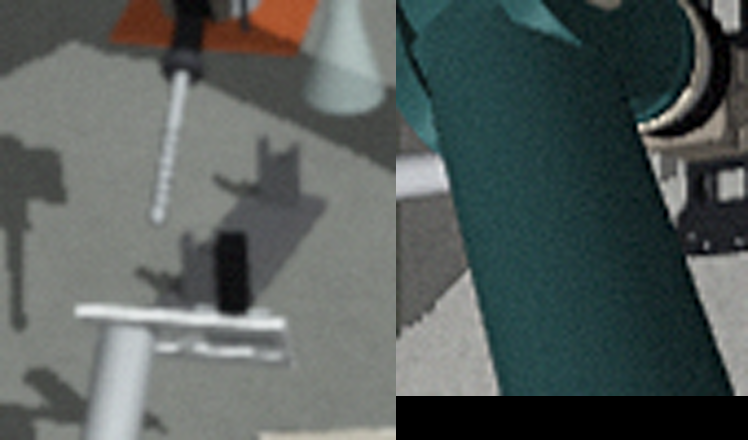

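Side crop: rod tip at (157,222), which is image (275.7,210.5) and matches the model to 0.3 px. The post at (233,272) is clear of the mouth. The arm hides the port in the top view.

```bash
python3 - <<'E'
from h import *
d=np.load("w3.npz");c=cam("wrist",{"position":d["p"],"eef_rot":d["R"]});p=d["p"];R=d["R"]
tip=p+.0035*R[:,2]+.159*R[:,0];print(proj(c,tip),proj(c,[.5743,.1352,.1842]),proj(c,[.4634,.1307,.1842]),proj(c,[.5505,.12,.16]))
t=cv2.imread("pics/w3.png");cv2.imwrite("pics/w3c.png",cv2.resize(t[0:200,200:440],None,fx=3,fy=3,interpolation=cv2.INTER_CUBIC))
E
```

```text
[ 316.19429549 -149.25281168] [ 445.55216083 -749.62851437] [-129.5273038  -744.61592924] [ 318.89685996 -499.05401644]
```

View pics/w3c.png

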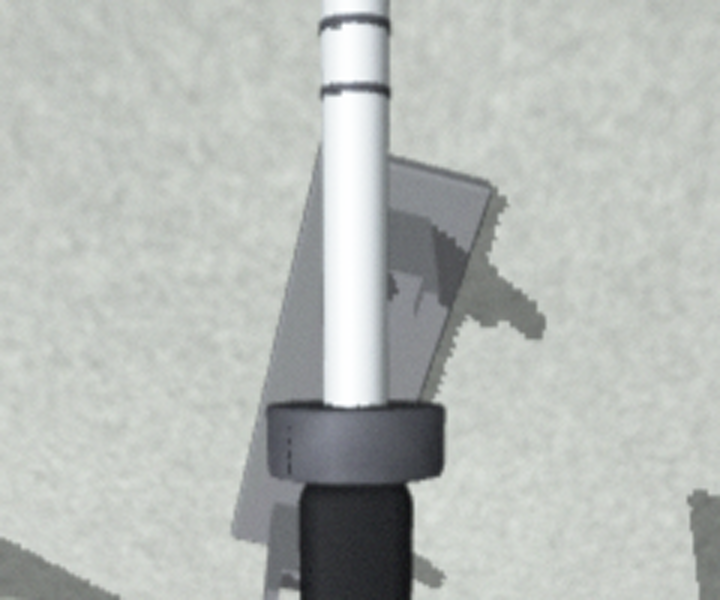

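Wrist crop: stem centred at column about 318 and straight with the tool, collar at (355,440). Grasp is good. Next I raise the rod onto the tube axis.

Emit:
arm_command(moves=[[0, 0, 0, 1, 0, 17, 10], [0, 0, 0, 0, 0, 0, 10], [0, 0, 0, 0, 0, 0, 10], [0, 0, 0, 0, 0, 0, 10]])

```text
time_s: 9.43
position: [0.5582, -0.082, 0.2814]
eef_rot: [[-0.034, 0.999, 0.019], [0.865, 0.039, -0.5], [-0.5, -0.0, -0.866]]
ft_force: [-0.3, 0.8, -2.4]
opening: 0.0156
gripper_force: 45.0
```

```bash
cat > fit.py <<'E'
from h import *
np.set_printoptions(precision=4,suppress=True)
s=robot.state();p=s["position"];R=s["eef_rot"]
m=np.array([.5508,.1203,.160]);a=np.radians(2.33)
x=np.array([np.cos(a),np.sin(a),0]);z=np.array([np.sin(a)*.866,-np.cos(a)*.866,.5]);y=np.cross(z,x)
P=np.c_[x,y,z]
tip=p+.0035*R[:,2]+.159*R[:,0]
print("tip in port mm",P.T@(tip-m)*1000,"rod dir in port",P.T@R[:,0],"ft port",P.T@s["ft_force"],s["ft_torque"],s["time_s"],s["opening"])
print("port axes\n",P, s["qpos"])
E
python3 fit.py
```

```text
tip in port mm [-0.6433  0.3244 77.0186] rod dir in port [ 0.001  -0.0003 -1.    ] ft port [-0.2717 -1.7274 -1.8804] [ 0.6151 -0.0416  0.0537] 9.4333 0.015596278115668076
port axes
 [[ 0.9992 -0.0203  0.0352]
 [ 0.0407  0.4996 -0.8653]
 [ 0.      0.866   0.5   ]] [ 0.1615  0.3486 -0.433   1.8083  0.6995  1.2376 -0.5303]
```

Emit:
arm_command(moves=[[0, 0, 0, -0.5, 17.3, -10, 10], [0, 0, 0, -0.5, 17.3, -10, 10], [0, 0, 0, -0.5, 17.3, -10, 10], [0, 0, 0, -0.2, 8.65, -5, 10], [0, 0, 0, 0, 0, 0, 10], [0, 0, 0, 0, 0, 0, 10]])

```text
time_s: 9.93
position: [0.5567, -0.0211, 0.2462]
eef_rot: [[-0.036, 0.999, 0.019], [0.865, 0.041, -0.501], [-0.501, -0.002, -0.865]]
ft_force: [0.1, 0.0, -1.6]
opening: 0.0155
gripper_force: 45.0
```

```bash
python3 fit.py; python3 - <<'E'
from h import *
s=robot.state()
a=camera("side");b=camera("wrist")
np.savez("w4.npz",p=s["position"],R=s["eef_rot"])
cv2.imwrite("pics/side4.png",a[:,:,::-1]);cv2.imwrite("pics/w4.png",b[:,:,::-1])
f=cv2.INTER_CUBIC
A=cv2.resize(a[190:260,240:300],None,fx=7,fy=7,interpolation=f)[:480];B=cv2.resize(b[0:240,230:410],None,fx=2,fy=2,interpolation=f)
cv2.imwrite("pics/c4.png",np.hstack([A,B])[:,:,::-1])
S=cam("side");print(proj(S,[.5508,.1203,.16]))
E
```

```text
tip in port mm [-0.073   0.2352  6.676 ] rod dir in port [-0.0013 -0.0011 -1.    ] ft port [ 0.0792 -1.3569 -0.8156] [ 0.5854 -0.0687  0.0311] 9.9333 0.015476056327310684
port axes
 [[ 0.9992 -0.0203  0.0352]
 [ 0.0407  0.4996 -0.8653]
 [ 0.      0.866   0.5   ]] [ 0.0647  0.4105 -0.4548  1.8176  0.7132  1.2464 -0.6694]
[269.53021773 233.31482344]
```

View pics/c4.png

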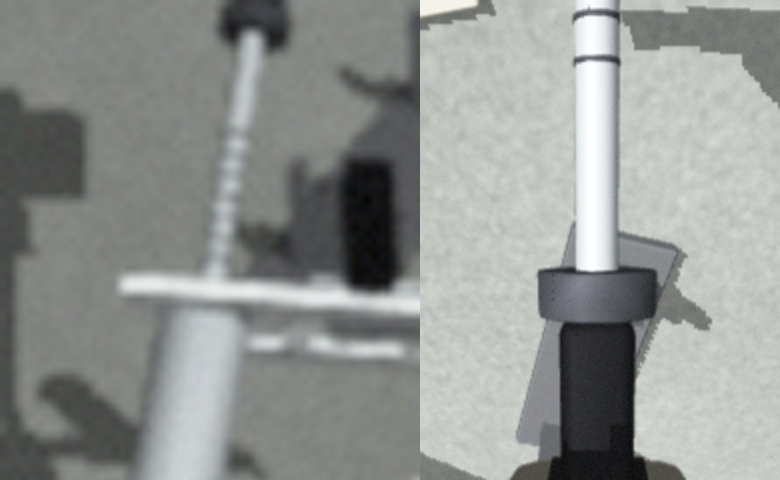

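Crop: the stem enters behind the frame edge at (211,275). Extended to row 310 it reaches about 205, against a tube centre of about 204, so it is aligned. I insert slowly and watch the force.

Emit:
arm_command(moves=[[0, 0, 0, -0.2, 4.3, -2.5, 10], [0, 0, 0, -0.2, 4.3, -2.5, 10], [0, 0, 0, -0.2, 4.3, -2.5, 10], [0, 0, 0, -0.2, 4.3, -2.5, 10], [0, 0, 0, 0, 0, 0, 10]])

```text
time_s: 10.45
position: [0.5557, -0.0023, 0.236]
eef_rot: [[-0.037, 0.999, 0.02], [0.865, 0.042, -0.499], [-0.5, -0.001, -0.866]]
ft_force: [-0.6, 0.4, -1.8]
opening: 0.0157
gripper_force: 45.0
```

```bash
python3 fit.py|head -1
```

```text
tip in port mm [ -0.3891   0.9845 -14.7911] rod dir in port [-0.0021  0.0003 -1.    ] ft port [-0.6079 -1.2997 -1.2951] [ 0.6415 -0.058   0.0779] 10.45 0.015736736033851517
```

Emit:
arm_command(moves=[[0, 0, 0, -0.3, 8.2, -5, 10], [0, 0, 0, -0.3, 8.2, -4.8, 10], [0, 0, 0, -0.3, 8.2, -4.8, 10], [0, 0, 0, -0.3, 8.2, -4.8, 10], [0, 0, 0, 0, 0, 0, 10]])

```text
time_s: 10.87
position: [0.5542, 0.0319, 0.2158]
eef_rot: [[-0.039, 0.999, 0.02], [0.866, 0.044, -0.499], [-0.499, -0.002, -0.867]]
ft_force: [-0.1, -0.7, -1.4]
opening: 0.0156
gripper_force: 45.0
```

```bash
python3 fit.py|head -1
```

```text
tip in port mm [ -0.8385   0.7118 -54.5271] rod dir in port [-0.0041  0.001  -1.    ] ft port [-0.0948 -1.587  -0.0759] [ 0.6582 -0.0497 -0.0374] 10.8667 0.015639254830178546
```

Emit:
arm_command(moves=[[0, 0, 0, -0.3, 8.2, -4.8, 10], [0, 0, 0, -0.3, 8.2, -4.8, 10], [0, 0, 0, -0.3, 8.2, -4.8, 10], [0, 0, 0, -0.3, 8.2, -4.8, 10], [0, 0, 0, 0, 0, 0, 10]])

```text
time_s: 11.28
position: [0.553, 0.0645, 0.1967]
eef_rot: [[-0.039, 0.999, 0.02], [0.866, 0.044, -0.499], [-0.499, -0.002, -0.866]]
ft_force: [-0.5, 0.7, -2.0]
opening: 0.0152
gripper_force: 45.0
```

```bash
python3 fit.py|head -1
```

```text
tip in port mm [ -0.6536   0.4708 -92.2763] rod dir in port [-0.0036  0.0009 -1.    ] ft port [-0.4439 -1.3597 -1.601 ] [ 0.715  -0.0067 -0.0273] 11.2833 0.01515253432629753
```

Now the last few millimetres, slowly, until contact.

Emit:
arm_command(moves=[[0, 0, 0, -0.1, 3.5, -2, 10], [0, 0, 0, -0.1, 1.7, -1, 10], [0, 0, 0, -0.1, 1.7, -1, 10], [0, 0, 0, 0, 0, 0, 10]])

```text
time_s: 11.62
position: [0.5533, 0.0691, 0.1939]
eef_rot: [[-0.035, 0.999, 0.02], [0.865, 0.041, -0.5], [-0.5, -0.0, -0.866]]
ft_force: [-0.5, 0.6, -1.6]
opening: 0.0156
gripper_force: 45.0
```

```bash
python3 fit.py|head -1
```

```text
tip in port mm [  0.3503   0.1945 -97.6049] rod dir in port [-0.0002 -0.0004 -1.    ] ft port [-0.5005 -1.0498 -1.3613] [ 0.6283 -0.0263 -0.0343] 11.6167 0.015614546558685086
```

Emit:
arm_command(moves=[[0, 0, 0, -0.1, 1.7, -1, 10], [0, 0, 0, 0, 0, 0, 10]])

```text
time_s: 11.78
position: [0.5532, 0.0707, 0.193]
eef_rot: [[-0.035, 0.999, 0.02], [0.865, 0.041, -0.5], [-0.5, -0.0, -0.866]]
ft_force: [0.9, -0.5, -1.8]
opening: 0.0154
gripper_force: 45.0
```

```bash
python3 fit.py|head -1
```

```text
tip in port mm [  0.3687   0.2103 -99.4918] rod dir in port [-0.0001 -0.0003 -1.    ] ft port [ 0.8792 -1.7818 -0.4286] [ 0.5961 -0.0428  0.0252] 11.7833 0.015436358758801323
```

Emit:
arm_command(moves=[[0, 0, 0, -0.1, 1.7, -1, 10], [0, 0, 0, 0, 0, 0, 10], [0, 0, 0, 0, 0, 0, 10]])

```text
time_s: 12.03
position: [0.5532, 0.0715, 0.1923]
eef_rot: [[-0.035, 0.999, 0.02], [0.864, 0.04, -0.501], [-0.502, -0.0, -0.865]]
ft_force: [-0.2, -2.8, 0.1]
opening: 0.0159
gripper_force: 45.0
```

Emit:
arm_command(moves=[[0, 0, 0, -0.1, 1.7, -1, 10], [0, 0, 0, 0, 0, 0, 10], [0, 0, 0, 0, 0, 0, 10]])

```text
time_s: 12.28
position: [0.5532, 0.0715, 0.1923]
eef_rot: [[-0.033, 0.999, 0.019], [0.863, 0.038, -0.504], [-0.505, -0.0, -0.863]]
ft_force: [-0.3, -5.1, 5.3]
opening: 0.0156
gripper_force: 45.0
```

```bash
python3 fit.py|head -1
```

```text
tip in port mm [   0.7645   -0.7936 -100.5755] rod dir in port [ 0.002  -0.0052 -1.    ] ft port [-0.4988  2.0767  7.0875] [-1.1177  0.0769 -0.1049] 12.2833 0.015622134267565242
```

Collar is seated: motion stopped at 100 mm depth with about 8 N axial reaction. Drawing it out now.

Emit:
arm_command(moves=[[0, 0, 0, 0.2, -4.3, 2.5, 10], [0, 0, 0, 0.35, -8.65, 5, 10], [0, 0, 0, 0.5, -13, 7.5, 10], [0, 0, 0, 0.5, -13, 7.5, 10], [0, 0, 0, 0.5, -13, 7.5, 10], [0, 0, 0, 0, 0, 0, 10]])

```text
time_s: 12.78
position: [0.5556, 0.0193, 0.2226]
eef_rot: [[-0.031, 0.999, 0.02], [0.865, 0.037, -0.501], [-0.501, 0.002, -0.865]]
ft_force: [0.7, -0.5, -1.9]
opening: 0.0156
gripper_force: 45.0
```

```bash
python3 fit.py|head -1
```

```text
tip in port mm [  1.3691  -0.1041 -40.1611] rod dir in port [ 0.0041 -0.0014 -1.    ] ft port [ 0.7073 -1.9213 -0.5326] [ 0.5793 -0.149   0.0334] 12.7833 0.015614625949189132
```

Emit:
arm_command(moves=[[0, 0, 0, 0.5, -13, 7.5, 10], [0, 0, 0, 0.5, -13, 7.5, 10], [0, 0, 0, 0.5, -13, 7.5, 10], [0, 0, 0, 0.5, -13, 7.5, 10], [0, 0, 0, 0.7, -17.3, 10, 10], [0, 0, 0, 0.7, -17.3, 10, 10], [0, 0, 0, 0.7, -17.3, 10, 10], [0, 0, 0, 0, 0, 0, 10]])

```text
time_s: 13.45
position: [0.5596, -0.0849, 0.2827]
eef_rot: [[-0.03, 0.999, 0.02], [0.865, 0.036, -0.501], [-0.502, 0.002, -0.865]]
ft_force: [-0.0, -0.4, -1.0]
opening: 0.0154
gripper_force: 45.0
```

```bash
python3 fit.py
```

```text
tip in port mm [ 1.2073 -0.249  80.2373] rod dir in port [ 0.005 -0.002 -1.   ] ft port [-0.0506 -1.0777 -0.1799] [ 0.5649 -0.0358  0.0033] 13.45 0.015410413535213732
port axes
 [[ 0.9992 -0.0203  0.0352]
 [ 0.0407  0.4996 -0.8653]
 [ 0.      0.866   0.5   ]] [ 0.1657  0.3487 -0.4327  1.8055  0.7019  1.2379 -0.5296]
```

Rod is fully out, with the tip 80 mm clear of the mouth. Levelling and moving to the tile.

Emit:
arm_command(moves=[[6, 0.24, 0, 0, -6, 0, 10], [6, 0.24, 0, 0, -6, 0, 10], [6, 0.24, 0, 0, -6, 0, 10], [6, 0.24, 0, 0, -6, 0, 10], [6, 0.24, 0, 0, -6, 0, 10], [0, 0, 0, -27, 4, 0, 10], [0, 0, 0, -27, 4, 0, 10], [0, 0, 0, -27, 4, 0, 10]])

```text
time_s: 14.12
position: [0.477, -0.0989, 0.2797]
eef_rot: [[-0.04, 0.999, -0.002], [0.999, 0.04, 0.002], [0.002, -0.002, -1.0]]
ft_force: [0.1, 0.9, -1.8]
opening: 0.0158
gripper_force: 45.0
```

Emit:
arm_command(moves=[[0, 0, 0, -27, 3, 0, 10], [0, 0, 0, 0, 0, -35, 10], [0, 0, 0, 0, 0, -35, 10], [0, 0, 0, 0, 0, -35, 10], [0, 0, 0, 0, 0, -35, 10], [0, 0, 0, 0, 0, -20, 10], [0, 0, 0, 0, 0, 0, 10], [0, 0, 0, 0, 0, 0, 10]])

```text
time_s: 14.78
position: [0.4507, -0.0954, 0.1203]
eef_rot: [[-0.043, 0.999, -0.002], [0.999, 0.043, 0.002], [0.002, -0.002, -1.0]]
ft_force: [-0.8, 0.3, -1.6]
opening: 0.0157
gripper_force: 45.0
```

```bash
python3 - <<'E'
from h import *
s=robot.state();p=s["position"];R=s["eef_rot"];tip=p+.0035*R[:,2]+.159*R[:,0]
print(p,R[:,0],R[:,2],"tip",tip,s["ft_force"],s["time_s"])
S=cam("side");T=cam("top");print(proj(S,tip),proj(T,tip))
a=camera("side");cv2.imwrite("pics/side5.png",a[:,:,::-1]);cv2.imwrite("pics/top5.png",camera("top")[:,:,::-1])
# tile centre from side (first picture corners, crop reading)
sc=lambda u,v:(220+u/5,180+v/5)
q=[onz(S,sc(*k),.008) for k in((396,393),(573,387),(585,512),(398,516))];print(q,np.mean(q,0))
E
```

```text
[ 0.45072952 -0.09536036  0.1203212 ] [-0.04257674  0.99909167  0.00174547] [-0.00229975  0.00164905 -0.999996  ] tip [0.44395177 0.06350099 0.11709875] [-0.75486205  0.31305473 -1.55473143] 14.7833
[317.26016257 237.45074286] [278.06241972 197.37818071]
[array([0.50164625, 0.02668139, 0.008     ]), array([0.40498021, 0.00617852, 0.008     ]), array([0.38600789, 0.10369495, 0.008     ]), array([0.48116676, 0.12177939, 0.008     ])] [0.44345028 0.06458356 0.008     ]
```

Emit:
arm_command(moves=[[0, 0, 0, 1, -3, -9, 10], [0, 0, 0, 0, 0, 0, 10], [0, 0, 0, 0, 0, 0, 10], [0, 0, 0, 0, 0, 0, 10], [0, 0, 0, 0, 0, 0, 10], [0, 0, 0, 0, 0, 0, 10]])

```text
time_s: 15.38
position: [0.4523, -0.0998, 0.1123]
eef_rot: [[-0.041, 0.999, 0.001], [0.999, 0.041, -0.0], [-0.0, 0.001, -1.0]]
ft_force: [0.1, 0.3, -0.9]
opening: 0.0154
gripper_force: 45.0
```

```bash
python3 - <<'E'
from h import *
s=robot.state();p=s["position"];R=s["eef_rot"];tip=p+.0035*R[:,2]+.159*R[:,0]
print(p,R[:,0],"tip",tip,s["ft_force"],abs(s["joint_vel"]).max(),s["time_s"],s["gripper_force"])
b=camera("wrist")[:,:,::-1].copy();cv2.imwrite("pics/w6.png",b);o=cv2.imread("pics/w4.png")
t=o[125:175,285:350]
r=cv2.matchTemplate(b,t,cv2.TM_CCOEFF_NORMED);print(cv2.minMaxLoc(r))
for im in(o,b):
    g=cv2.cvtColor(im,cv2.COLOR_BGR2GRAY)
    for row in (20,60,100): print(row,np.flatnonzero(g[row,280:360]>225)[[0,-1]]+280 if (g[row,280:360]>225).any() else None,end=" ")
    print()
# shutter/bystanders check: side view change around bystanders
a=cv2.imread("pics/side0.png");c=cv2.imread("pics/side5.png")
for n,(u,v) in dict(fa=(218,235),fb=(317,170),jar=(349,188),post=(292,222)).items():
    d=cv2.absdiff(a,c)[v-18:v+18,u-12:u+12];print(n,d.mean())
E
```

```text
[ 0.45229015 -0.09983523  0.11229057] [-4.07609784e-02  9.99168893e-01 -2.56047712e-04] tip [0.44581118 0.05903181 0.10874986] [ 0.12382516  0.25665723 -0.93068   ] 0.0030572363276784335 15.3833 44.99631464481354
(-0.6324536800384521, 0.8879440426826477, (326, 46), (284, 125))
20 [309 322] 60 [309 322] 100 [309 322] 
20 [280 359] 60 [312 318] 100 [313 318] 
fa 3.577932098765432
fb 52.111111111111114
jar 34.43479938271605
post 30.751543209876544
```

```bash
python3 -c "
from plant import robot
print(robot.hand_in())"
```

```text
the job is handed in; nothing more can be done
None
```

The job is handed in at about 15.5 s: the shutter is open at its stop, the rod went in to its collar and came right out, and it is held level with its tip about 10 cm above the tile's centre (within a few mm). The flasks and jar were given a wide berth, but the final side view was too changed around one flask and the jar to confirm they had not moved.

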